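# Hang the slotted plate on the spring scale

### The job

Weigh the blue slotted plate: lift it out of the black rack, slide its slot sideways onto the red-headed pin of the spring scale and let it down gently until the pin sits at the top end of the L-shaped slot. Let go and leave it hanging free and still from the pin, so the scale shows its weight. Never drag the scale down to its bottom stop, and leave the tape measure, the glue pot and the roll of masking tape where they are.

Things in the scene. Friction and masses are not known exactly. Their poses are not given: they have to be found in the camera images.
- plate: Blue steel plate, 6 mm thick, 0.28 to 0.46 kg, upright in the rack at first. Origin: middle of its lower edge; z up, y across the thickness (faces at +-3 mm), x along the width, +x away from the robot. Outline in mm: foot strap x -25..25, z 0..80; head x -55..55, z 80..160, with its corner x < -35, z < 100 cut away. An L-slot is cut in the head (see mouth, seat).
- mouth (a point): On the plate: middle of the slot's mouth in the +x edge (plate x = 55, y = 0, z = 113 mm). From here a level channel, z 105..121 mm (mouth flared to z 98..128), runs in to x = -7 mm. There a notch, x -7..7 mm, rises from the channel to z = 135 mm.
- seat (a point): On the plate: where the pin's centre line lies when the pin is at the top of the notch (plate x = 0, y = 0, z = 131 mm). Axes as the plate's. Hung there the plate hangs upright.
- grip (a point): On the plate: a good place for the TCP, over the 6 mm thickness, in the solid near top corner of the head (plate x = -42, y = 0, z = 143 mm). Solid metal all over x -55..-7, z 100..160 mm.
- rack: Fixed black block, 90 x 60 mm foot, 80 x 40 mm body, 55 mm high, left or right of the scale; yaw within 0.25 rad. Origin: centre of its underside. One pocket from above, 56 mm (x) by 9 mm (y), its floor 10 mm above the bench, 45 mm deep; the plate's foot strap stands in it, plate axes along the rack's.
- scale: Fixed spring scale on a gallows stand; yaw within 0.25 rad. Origin on the bench straight below the pin; z up, x away from the robot. Grey base x -30..160, y -55..55, 10 mm thick. Column 28 x 40 mm at x = 135, 425 mm high, with an arm at the top that carries the white scale head over the pin.
- overhang (a point): Front lower edge of the white scale head (scale x = -40, z = 325 mm); the head fills x -40..40, y -38..38, z 325..425 mm above the pin. A gripper pointing straight down does not fit before it: hold the plate with the tool tilted 30 to 45 degrees, leaning back to the robot, fingers pointing down and forward along scale x.
- pin (a point): Middle of the free part of the scale's level steel pin, z = 200 mm unloaded; axes as the scale's. Pin along y, 8 mm thick, free from the upright hanger rod (10 mm thick, at y = +22, goes up into the scale head) to the inner face of its red head disc (22 mm across) at y = -16 mm. The disc does not pass the slot: bring the slot on along +x, plate between rod and disc.
- scale_pin (a joint): How far the pin has sunk, m: 0 unloaded (sprung against its upper stop), 0.045 at the bottom stop. Spring 150 N/m with 0.6 N preload and some damping: the plate's weight sinks it 14 to 27 mm; it settles in about a second.
- tape_measure: Bystander: loose black and yellow tape measure, 69 x 99 x 36 mm. Origin: centre of its underside.
- glue_pot: Bystander: loose white pot with red lid, in the middle behind the tape measure, 64 mm across, 89 mm tall. Origin: centre of its underside.
- masking_tape: Bystander: loose roll of cream masking tape lying flat, 104 mm across, 24 mm tall. Origin: centre of its underside.

How it is judged:
On the way:
1. the plate is lifted clear of the rack (z of plate in the frame of rack above 0.06 m), for 0.1 s.
At the end, for the whole second after the job is handed in: The plate hangs from the pin: the pin lies at the top of the slot's notch (8 mm along x, 5 mm in height) between rod and head (18 mm), the plate is upright within 0.2 rad, the pin has sunk more than 8 mm, and the plate is still (under 30 mm/s and 0.4 rad/s) (x of seat in the frame of pin between -0.008 and 0.008 m and y of seat in the frame of pin between -0.018 and 0.018 m and z of seat in the frame of pin between -0.005 and 0.005 m and angle between plate's own z axis and vertical below 0.2 rad and value of joint scale_pin above 0.008 m and linear speed of plate below 0.03 m/s and angular speed of plate below 0.4 rad/s); the robot touches nothing.
It fails at once if the scale is dragged down to its bottom stop (more than 42 mm) (value of joint scale_pin above 0.042 m).
It fails at once if the tape measure is moved more than 20 mm (distance of tape_measure from where it was at the start of the episode above 0.02 m).
It fails at once if the glue pot is moved more than 20 mm (distance of glue_pot from where it was at the start of the episode above 0.02 m).
It fails at once if the masking tape is moved more than 20 mm (distance of masking_tape from where it was at the start of the episode above 0.02 m).
It also fails if it takes over 48 s, if anything falls off the work surface, if the arm or the gripper's body presses on something with over 40 N, if the wrist force passes 120 N, or if a joint passes its speed limit or range.

### The arm

A 6-joint arm with a two-finger parallel gripper is mounted at the origin on a cart in front of the work surface, level with it; the furniture and walls round the work are solid. World frame = base frame: x ahead of the robot, y to its left, z up, the work surface at z = 0. Lengths are in m, angles in rad, forces in N, time in s.
With the tool pointing down it reaches from about 0.325 to 0.875 m from the base axis. Payload 4.4 kg.
Tool frame: the origin (TCP) lies between the finger pads, 19 mm behind the fingertips; this is the grasp point; z points along the fingers, y is the line along which they close (so a half turn about z gives the same grasp; the last joint's range is limited). The gripper opens to 85 mm and grips with 20 to 120 N. Pads are 22 mm wide; open, the fingers measure 114 mm over their backs; the gripper's body (76 mm by 85 mm) begins 54 mm behind the grasp point. The pads swing forward as they close: fully open they stand 13 mm farther back than shut.
Start: joints at [1.187, 0.207, 1.542, -0, 1.393, -0.15], TCP at [0.133, 0.559, 0.25] pointing down, gripper open.
Joint ranges: [-2.73, 2.73], [-0.86, 2.22], [0.23, 2.46], [-1.11, 4.25], [0.08, 2.63], [-2.82, 2.82]. Speed limits (rad/s): [2.79, 2.79, 3.14, 3.14, 3.14, 3.14].

### API

Orientations are given as [roll, pitch, yaw] about the fixed x, y, z axes, in that order (R = Rz(yaw) Ry(pitch) Rx(roll)).
In Python, from workcell import r, eyes gives the robot as it stands (r), with the cameras (eyes).
- The arm moves only by the shell command python3 steer.py, which reads ROWS from standard input. ROWS is a JSON object with one list for each field, all of the same length, 1 to 5, a row being the entries at one place: aperture (the finger opening in m), tx, ty, tz (the shift in shares of the most that a row can go, 1 being 50 mm), wx, wy, wz (a rotation vector in parts of the range, where 1.0 means 180 degrees); each row shifts and turns the commanded pose from where the row before left it, along the tool's axes as they then stand; what a row does not reach is not made up. A row lasts 1/10 s, in which the tool goes at most 0.05 m and 0.15 rad, less where a joint would pass 70% of its speed; a pose out of reach is approached as far as the arm can. The fingers move at their own pace and stop on an object; the grip force is fixed at half the most. Time passes only in rows, so rows that do not move let the fingers close. It prints the time, the measured TCP pose, the force, the opening and the grip force at its end. Shift and turn numbers lie between -1 and 1, and a call with a number outside is refused. Input that does not fit is refused with a message, and nothing moves.
- r.get_state(): the state, without advancing time (a new reading comes with each control period).
- eyes.camera(name): name is "scene" or "top"; returns the picture (400x640x3 uint8, red, green, blue); there is no depth.
- eyes.calibration(name): a dict with "camera_matrix" (3x3 intrinsics, pixels), "R" (3x3) and "t" (3): a world point X has camera coordinates R X + t. Camera axes: x right, y down, z forward; pixel columns grow to the right and rows downward; lengths in m; the calibration is good to about 2 mm. A picture is of the moment at which its call begins. calibration takes no time and is no camera call.
- r.hand_in(): hands the job in; it is judged then, once.
The state is a dict: "time_s": time; "joint_positions": joint angles; "dq": joint speeds; "joint_torque": joint torques, N m; "tcp_pos": TCP position; "tcp_rot": TCP orientation; "wrist_force": force on the tool from outside, world axes, zero at the start; "moment": the same for the moment, N m; "opening": finger opening in m; "gripper_force": force on a finger pad.
Only numpy, scipy, OpenCV 4.12 (cv2) and the standard library are available. Lean on these libraries where they do the work, as an engineer would, in place of code of your own. Each camera call takes 0.05 s, during which the arm holds its last target. There are 200 camera calls.

## Working session

There is one attempt and no reset: what is moved stays moved. The work goes in short steps, Python scripts to look and compute and a shell command to move; the robot and the scene stay as the last step left them, time stands still between calls to the robot, and variables do not carry over. Pictures are saved under pics/ and viewed, at most 12 in all, crops included, and the job is handed in when it is done.

```bash
ls; mkdir -p pics
python3 - <<'E'
from workcell import r, eyes
import cv2,numpy as np
for n in("scene","top"):
    im=eyes.camera(n); cv2.imwrite(f"pics/{n}0.png",im[:,:,::-1]); c=eyes.calibration(n)
    R=np.array(c["R"]);print(n,np.round(c["camera_matrix"],1).tolist(),np.round(-R.T@c["t"],3),np.round(R[2],2))
s=r.get_state();print(s)
E
```

```text
pics
steer.py
workcell.py
scene [[423.0, 0.0, 314.7], [0.0, 423.0, 194.5], [0.0, 0.0, 1.0]] [ 0.217 -0.545  0.829] [ 0.41  0.61 -0.67]
top [[458.4, 0.0, 315.8], [0.0, 458.4, 201.3], [0.0, 0.0, 1.0]] [0.337 0.056 1.126] [ 0.26 -0.04 -0.96]
{'time_s': 0.1, 'joint_positions': array([ 1.18649796e+00,  2.07356059e-01,  1.54282808e+00, -2.82992208e-05,
        1.39349640e+00, -1.50525654e-01]), 'dq': array([ 9.46960125e-04, -2.61385869e-03, -4.54412472e-03,  7.48514088e-05,
        1.83366346e-03,  4.95225392e-04]), 'joint_torque': array([-1.33055695e-03, -3.84091115e+01, -2.92550075e+01, -2.72213792e-04,
        4.85516677e-03, -6.63747414e-06]), 'tcp_pos': array([0.13298488, 0.55874102, 0.2489217 ]), 'tcp_rot': array([-3.13952420e+00, -2.85563925e-04,  2.90782467e+00]), 'wrist_force': array([-0.56076654,  0.70775928,  0.91922827]), 'moment': array([-0.02377412,  0.0097806 , -0.01471489]), 'gripper_force': 0.0, 'opening': 0.0853677729493744}
```

View pics/scene0.png

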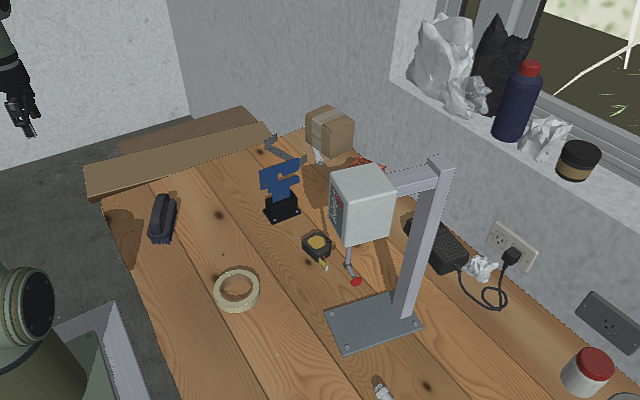

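View pics/top0.png

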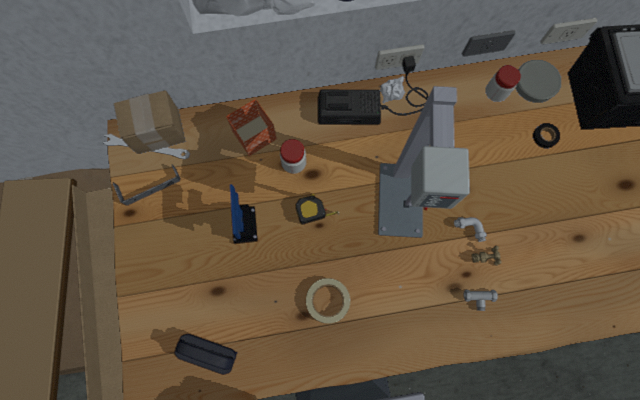

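The scene view shows the plate in its rack near (280,190) and the red pin head near (355,281), with the scale base around (375,322). The top view shows the plate near (237,212), rack near (245,225), base around (400,200) and masking tape near (328,301). Next I'll zoom in on these in one composite.

```bash
cat > h.py <<'E'
import numpy as np,cv2
from workcell import r, eyes
from scipy.spatial.transform import Rotation as Rot
C={n:{k:np.array(v) for k,v in eyes.calibration(n).items()} for n in("scene","top")}
def ray(n,uv):
    c=C[n];d=c["R"].T@np.linalg.solve(c["camera_matrix"],[uv[0],uv[1],1]);return -c["R"].T@c["t"],d
def onz(n,uv,z):
    o,d=ray(n,uv);return o+d*(z-o[2])/d[2]
def tri(a,b):
    (o,d),(p,e)=ray("scene",a),ray("top",b)
    s,t=np.linalg.lstsq(np.c_[d,-e],p-o,rcond=None)[0];A=o+s*d;B=p+t*e
    return (A+B)/2,np.linalg.norm(A-B)
def proj(n,X):
    c=C[n];q=c["camera_matrix"]@(c["R"]@np.asarray(X)+c["t"]);return q[:2]/q[2]
E
python3 - <<'E'
import cv2,numpy as np
s=cv2.imread("pics/scene0.png");t=cv2.imread("pics/top0.png")
f=lambda im,x,y,w,h,k:cv2.resize(im[y:y+h,x:x+w],None,fx=k,fy=k,interpolation=cv2.INTER_CUBIC)
a=np.hstack([f(s,250,155,66,75,6)[:300],f(t,215,175,66,75,6)[:300]])
a=np.hstack([f(s,250,155,66,75,4),f(t,215,175,66,75,4),f(t,375,150,66,75,4)])
b=np.hstack([f(s,320,230,110,75,3.6),f(s,320,300,110,75,3.6)])
cv2.imwrite("pics/z.png",np.vstack([a,b]) if a.shape[1]==b.shape[1] else a)
print(a.shape,b.shape)
E
```

```text
(300, 792, 3) (270, 792, 3)
```

View pics/z.png

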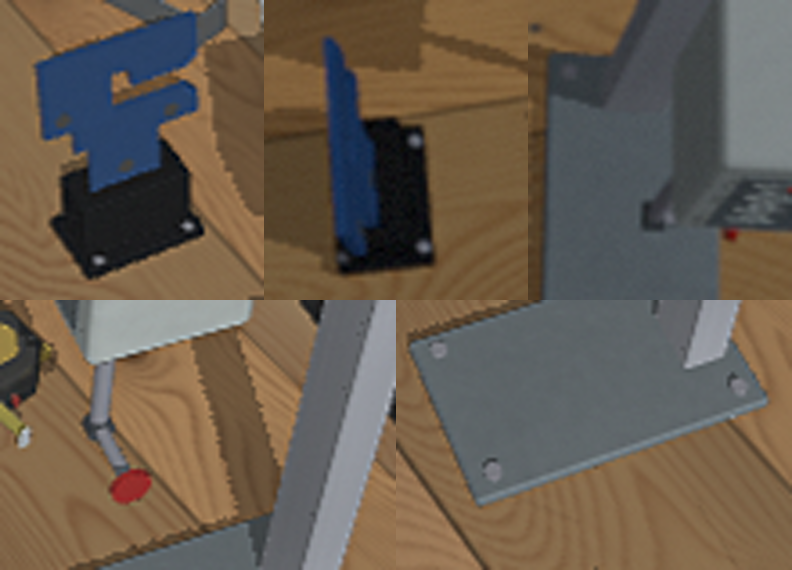

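The composite shows the plate F-shape in scene with top corners at about (259,171) and (299.5,158). The red disc is at about (356,282), the rod foot at (347,265), and the base corners at about (324,312), (343,356) and (423,328). I'll turn these into positions.

```bash
python3 - <<'E'
from h import *
np.set_printoptions(precision=4,suppress=True)
s=cv2.imread("pics/scene0.png");t=cv2.imread("pics/top0.png")
def mask(im,f):
    b,g,rr=[im[:,:,i].astype(int) for i in range(3)];return f(b,g,rr).astype(np.uint8)
blue=lambda b,g,rr:(b>1.5*rr)&(b>1.2*g)&(b>50)
red=lambda b,g,rr:(rr>2*g)&(rr>2*b)&(rr>90)
def comp(m,x0,y0,x1,y1):
    q=np.zeros_like(m);q[y0:y1,x0:x1]=m[y0:y1,x0:x1];n,l,st,ce=cv2.connectedComponentsWithStats(q);i=1+np.argmax(st[1:,4]);return l==i,ce[i],st[i]
bs,_,st=comp(mask(s,blue),245,150,315,215);print("blue scene",st)
bt,_,st=comp(mask(t,blue),220,175,260,250);print("blue top",st)
rs,crs,st=comp(mask(s,red),340,265,370,295);print("red",crs,st)
rt,crt,st=comp(mask(t,red),415,200,440,220);print("redtop",crt,st)
d=onz("scene",crs,.2);print("disc@.2",d,"tri",tri(crs,crt))
print("rodfoot tri",tri((347,265.3),(406.8,203.8)), onz("scene",(347,265.3),.2))
# plate top edge in scene: top pixels per column, fit a line
xs=np.arange(262,297);ys=np.array([np.argmax(bs[:,x]) for x in xs]);p=np.polyfit(xs,ys-.0,1);res=ys-np.polyval(p,xs);print("edge res",res.std())
k=np.abs(res)<1.2;p=np.polyfit(xs[k],ys[k],1)
cols=np.where(bs.any(0))[0];print("cols",cols.min(),cols.max())
for x in(cols.min()-0.5,cols.max()+.5):print("topedge pt",x,np.polyval(p,x)-.5,onz("scene",(x,np.polyval(p,x)-.5),.17))
# base: edges by approx
g=mask(s,lambda b,g,rr:(abs(b-rr)<40)&(b>=rr)&(b>70)&(b<165))
# base polygon top view
for n,im in(("scene",s),("top",t)):
    gr=cv2.cvtColor(im,cv2.COLOR_BGR2GRAY).astype(np.float32)
    pts={"scene":[(324.2,312.5),(343.3,355.6),(422.8,327.8)],"top":[(380,233.5),(422,237),(380.5,164)]}[n]
    c=cv2.cornerSubPix(gr.astype(np.uint8),np.array(pts,np.float32).reshape(-1,1,2),(4,4),(-1,-1),(3,50,.01)).reshape(-1,2)
    for a,b in zip(pts,c):print(n,a,b,onz(n,a,.01)[:2],onz(n,b,.01)[:2])
E
python3 - <<'E'
import cv2,numpy as np
s=cv2.imread("pics/scene0.png");t=cv2.imread("pics/top0.png")
f=lambda im,x,y,w,h,k:cv2.resize(im[y:y+h,x:x+w],None,fx=k,fy=k,interpolation=cv2.INTER_NEAREST)
cv2.imwrite("pics/z2.png",np.hstack([f(s,250,150,60,80,6),f(t,370,155,70,80,6)]))
E
```

```text
blue scene [ 259  158   40   45 1016]
blue top [230 185  14  54 435]
red [355.9868 281.2105] [351 277  11   9  76]
redtop [425.75 208.  ] [425 207   2   3   4]
disc@.2 [ 0.5397 -0.2082  0.2   ] tri (array([ 0.5349, -0.2095,  0.2034]), np.float64(0.005840092876911281))
rodfoot tri (array([ 0.5473, -0.1716,  0.2018]), np.float64(0.0013974876038910147)) [ 0.5475 -0.1704  0.2   ]
edge res 0.31981387143922557
cols 259 298
topedge pt 258.5 170.5924369747899 [0.5545 0.2001 0.17  ]
topedge pt 298.5 156.4747899159664 [0.6676 0.1962 0.17  ]
scene (324.2, 312.5) [322.5327 310.5302] [ 0.5271 -0.1349] [ 0.5268 -0.1288]
scene (343.3, 355.6) [341.6541 356.3341] [ 0.5036 -0.238 ] [ 0.4999 -0.2375]
scene (422.8, 327.8) [423.8836 326.1855] [ 0.6838 -0.2804] [ 0.6885 -0.2789]
top (380, 233.5) [378.4985 234.7522] [ 0.5288 -0.1369] [ 0.5263 -0.1325]
top (422, 237) [422. 237.] [ 0.5024 -0.2373] [ 0.5024 -0.2373]
top (380.5, 164) [381.7993 162.3413] [ 0.7072 -0.1759] [ 0.711  -0.1801]
```

View pics/z2.png

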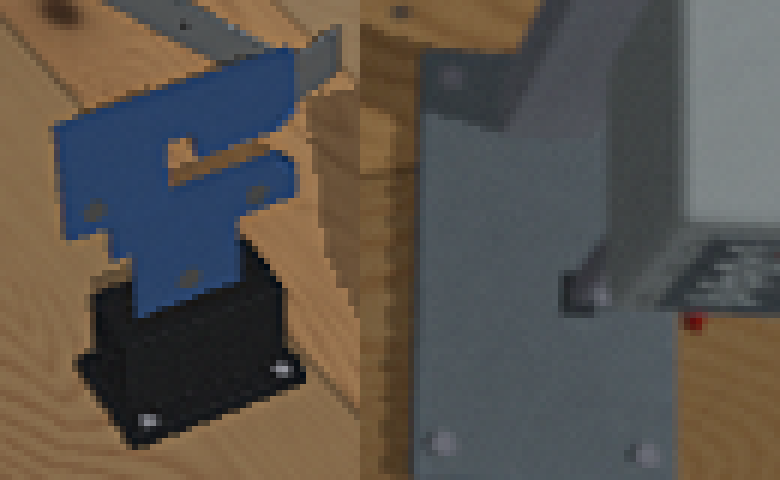

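Scale: four estimates agree on the pin at about (0.543, -0.1915) with yaw about -0.228. Next I'll refine the plate with the top view and the rack.

```bash
cat >> h.py <<'E'
def go(pos,yaw,tilt):
    "delta in tool axes to tcp pos, tool y along yaw's y, fingers tilted forward by tilt"
    s=r.get_state();R0=Rot.from_euler("xyz",s["tcp_rot"])
    c,sn=np.cos(yaw),np.sin(yaw);y=np.array([-sn,c,0]);z=np.array([np.sin(tilt)*c,np.sin(tilt)*sn,-np.cos(tilt)])
    R1=Rot.from_matrix(np.c_[np.cross(y,z),y,z])
    d=np.asarray(pos)-s["tcp_pos"];rv=(R0.inv()*R1).as_rotvec()
    print("t",round(s["time_s"],2),"tcp",s["tcp_pos"].round(4),"F",s["wrist_force"].round(1),"open",round(s["opening"],4),"grip",round(float(s["gripper_force"]),1),"q",s["joint_positions"].round(2))
    print("d now-axes",R0.inv().apply(d).round(4),"d target-axes",R1.inv().apply(d).round(4),"rot",rv.round(3))
E
python3 - <<'E'
from h import *
np.set_printoptions(precision=4,suppress=True)
t=cv2.imread("pics/top0.png").astype(int)
b,g,rr=t[:,:,0],t[:,:,1],t[:,:,2]
m=(b>1.5*rr)&(b>1.2*g)&(b>45)
ys=np.arange(188,237);xs=np.array([220+np.argmax(m[y,220:260]) for y in ys])-.5
p=np.polyfit(ys,xs,1);k=np.abs(xs-np.polyval(p,ys))<1;p=np.polyfit(ys[k],xs[k],1);print("res",(xs-np.polyval(p,ys)).round(1))
for y in(184.5,238.5):print("top +y edge",onz("top",(np.polyval(p,y),y),.17))
# rack foot corners (scene), z .008
for uv in((272.2,224.2),(300.8,212.5),(263,210.3)):print("foot",onz("scene",uv,.008)[:2])
# foot in top picture: dark box corners from zoom
for uv in((215+(432-264)/4,175+264/4),(215+(422-264)/4,175+124/4),(215+(338-264)/4,175+271/4)):print("footT",onz("top",uv,.008)[:2])
# other plate features in scene on vertical plane y~.193: notch top, mouth
for nm,uv in(("lowerarm tip",(250+298/6,150+180/6)),("strap bl near rack top",(250+135/6,150+317/6)),("strap br",(250+240/6,150+283/6)),("strap junction r",(250+240/6,150+215/6))):
    o,d=ray("scene",uv);k=(.192-o[1])/d[1];print(nm,o+k*d)
go((.518,.198,.214),-.035,.698)
E
```

```text
res [-0.3 -0.4  0.6  0.5  0.5  0.4  0.3  0.3  0.2  0.2  0.1  0.  -0.  -0.1
 -0.1 -0.2 -0.3 -0.3 -0.4 -0.4 -0.5 -0.6 -0.6  0.3  0.3  0.2  0.1  0.1
  0.  -0.  -0.1 -0.2 -0.2 -0.3 -0.3 -0.4 -0.5 -0.5  0.4  0.4  0.3  0.2
  0.2  0.1  0.1  0.   0.9  1.9  1.8]
top +y edge [0.6641 0.1919 0.17  ]
top +y edge [0.544  0.1998 0.17  ]
foot [0.5623 0.1628]
foot [0.6501 0.1593]
foot [0.5668 0.2227]
footT [0.5626 0.1661]
footT [0.6523 0.16  ]
footT [0.5682 0.2239]
lowerarm tip [0.6677 0.192  0.0938]
strap bl near rack top [0.5822 0.192  0.0531]
strap br [0.6362 0.192  0.0469]
strap junction r [0.6374 0.192  0.0873]
t 0.1 tcp [0.133  0.5587 0.2489] F [-0.6  0.7  0.9] open 0.0854 grip 0.0 q [ 1.19  0.21  1.54 -0.    1.39 -0.15]
d now-axes [-0.4581 -0.2617  0.0353] d target-axes [-0.282  -0.347   0.2822] rot [-0.071 -0.696 -0.19 ]
```

Plate at about (0.610, 0.193), yaw about -0.055. The top edge, rack foot and both views agree to about 3 mm. Moving to the pre-grasp.

Units first: shifts go in shares of 50 mm and turns go in shares of 180 degrees. So -0.139 rad / 3.1416 = -0.0442.

```bash
echo '{"aperture":[0.085,0.085,0.085,0.085,0.085],"tx":[0,0,0,0,0],"ty":[0,0,0,0,0],"tz":[0,0,0,0,0],"wx":[-0.0045,-0.0045,-0.0045,-0.0045,-0.0045],"wy":[-0.0442,-0.0442,-0.0442,-0.0442,-0.0442],"wz":[-0.0121,-0.0121,-0.0121,-0.0121,-0.0121]}' | python3 steer.py
echo '{"aperture":[0.085,0.085,0.085,0.085,0.085],"tx":[-0.47,-0.47,-0.47,-0.47,-0.47],"ty":[-0.58,-0.58,-0.58,-0.58,-0.58],"tz":[0.47,0.47,0.47,0.47,0.47],"wx":[0,0,0,0,0],"wy":[0,0,0,0,0],"wz":[0,0,0,0,0]}' | python3 steer.py
echo '{"aperture":[0.085,0.085,0.085,0.085,0.085],"tx":[-0.47,-0.47,-0.47,-0.47,0],"ty":[-0.58,-0.58,-0.58,-0.58,0],"tz":[0.47,0.47,0.47,0.47,0],"wx":[0,0,0,0,0],"wy":[0,0,0,0,0],"wz":[0,0,0,0,0]}' | python3 steer.py
python3 -c "
from h import *
go((.5167,.198,.214),-.055,.698)"
```

```text
time_s: 0.6
tcp_pos: [0.1328, 0.5598, 0.2506]
tcp_rot: [3.139, 0.703, 3.107]
wrist_force: [0.2, -1.5, -0.9]
opening: 0.0848
gripper_force: 0.0
time_s: 1.1
tcp_pos: [0.294, 0.4072, 0.2346]
tcp_rot: [-3.142, 0.697, 3.107]
wrist_force: [1.1, -0.3, -0.2]
opening: 0.0853
gripper_force: 0.0
time_s: 1.6
tcp_pos: [0.4243, 0.283, 0.2229]
tcp_rot: [-3.141, 0.697, 3.097]
wrist_force: [-0.4, 0.8, 0.4]
opening: 0.085
gripper_force: 0.0
t 1.6 tcp [0.4243 0.283  0.2229] F [-0.4  0.8  0.4] open 0.085 grip 0.0 q [ 0.66 -0.13  2.1  -0.68  0.72 -0.44]
d now-axes [-0.068  -0.0808  0.0686] d target-axes [-0.0686 -0.0798  0.0691] rot [ 0.006 -0.001  0.008]
```

To row units: -0.0267 m is -0.534, -0.0225 m is -0.45, 0.003 rad / 3.1416 = 0.001.

```bash
echo '{"aperture":[0.085,0.085,0.085,0.085,0.06],"tx":[-0.45,-0.45,-0.46,0,0],"ty":[-0.534,-0.534,-0.534,0,0],"tz":[0.46,0.46,0.46,0,0],"wx":[0.0006,0.0006,0.0006,0,0],"wy":[0,0,0,0,0],"wz":[0.001,0.001,0.0006,0,0]}' | python3 steer.py
python3 - <<'E'
from h import *
go((.568,.1953,.153),-.055,.698)
s=eyes.camera("scene")[:,:,::-1];t=eyes.camera("top")[:,:,::-1]
f=lambda im,x,y,w,h,k:cv2.resize(im[y:y+h,x:x+w],None,fx=k,fy=k,interpolation=cv2.INTER_CUBIC)
cv2.imwrite("pics/pre.png",np.hstack([f(s,230,120,90,110,4),f(t,200,160,90,110,4)]))
E
```

```text
time_s: 2.1
tcp_pos: [0.5148, 0.2038, 0.2135]
tcp_rot: [3.14, 0.696, 3.093]
wrist_force: [-1.0, 0.0, 1.1]
opening: 0.073
gripper_force: 0.0
t 2.1 tcp [0.5148 0.2038 0.2135] F [-1.   0.   1.1] open 0.073 grip 0.0 q [ 0.36 -0.08  2.08 -0.51  0.54 -0.81]
d now-axes [-0.0023 -0.0061  0.0808] d target-axes [-0.0022 -0.0056  0.0808] rot [ 0.006 -0.002  0.005]
```

View pics/pre.png

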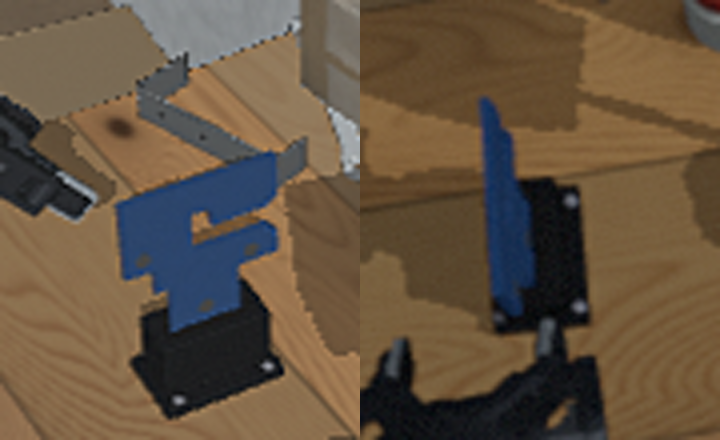

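Fingers are ahead of the plate. In the top view the tips are at about (211,246) and (247,240), and the plate's near top corner is at about (236,236). I'll check the lateral offset numerically.

Run:
```python
from h import *
s=r.get_state();R=Rot.from_euler("xyz",s["tcp_rot"]).as_matrix();p=s["tcp_pos"]
for d in(.0,.012,.019):
  for sg in(1,-1):print(d,sg,proj("top",p+R@[0,sg*.0365,d]).round(1),proj("scene",p+R@[0,sg*.0365,d]).round(1))
c,sn=np.cos(-.055),np.sin(-.055)
P=lambda x,y,z:np.array([.610+c*x-sn*y,.193+sn*x+c*y,.01+z])
for q in((-.055,.003,.16),(-.055,-.003,.16),(.055,.003,.16),(.055,-.003,.16),(-.055,-.003,.1),(.055,-.003,.08)):print(q,"top",proj("top",P(*q)).round(1),"scene",proj("scene",P(*q)).round(1))
```

```text
0.0 1 [210.  251.8] [234.7 152.8]
0.0 -1 [246.3 247.2] [247.2 169.3]
0.012 1 [210.7 248.8] [238.  154.9]
0.012 -1 [246.6 244.2] [250.6 171.4]
0.019 1 [211.2 247. ] [240.  156.1]
0.019 -1 [246.8 242.5] [252.5 172.6]
(-0.055, 0.003, 0.16) top [232.5 233.3] scene [259.  170.7]
(-0.055, -0.003, 0.16) top [235.3 233. ] scene [260.  172.1]
(0.055, 0.003, 0.16) top [229.1 184.1] scene [298.3 157.4]
(0.055, -0.003, 0.16) top [231.8 183.8] scene [299.4 158.7]
(-0.055, -0.003, 0.1) top [239.9 238.2] scene [261.7 190.3]
(0.055, -0.003, 0.08) top [237.9 194. ] scene [299.7 182.5]
```

Predictions match the picture to about 1 px. Advancing to grip.

To row units: 0.021 m is 0.42, 0.02 m is 0.4, 0.006 rad / 3.1416 = 0.0019.

```bash
echo '{"aperture":[0.06,0.06,0.06,0.06,0.06],"tx":[-0.044,0,0,0,0],"ty":[-0.12,0,0,0,0],"tz":[0.4,0.4,0.4,0.42,0],"wx":[0.0019,0,0,0,0],"wy":[-0.0006,0,0,0,0],"wz":[0.0016,0,0,0,0]}' | python3 steer.py
python3 -c "
from h import *
go((.568,.1953,.153),-.055,.698)"
```

```text
time_s: 2.7
tcp_pos: [0.5669, 0.1967, 0.1509]
tcp_rot: [-3.139, 0.695, 3.092]
wrist_force: [0.3, 0.4, 0.6]
opening: 0.0602
gripper_force: 0.0
t 2.7 tcp [0.5669 0.1967 0.1509] F [0.3 0.4 0.6] open 0.0602 grip 0.0 q [ 0.3   0.13  2.03 -0.62  0.39 -0.71]
d now-axes [-0.0022 -0.0014 -0.0009] d target-axes [-0.0022 -0.0014 -0.0009] rot [ 0.001 -0.003  0.004]
```

To row units: -0.002 m is -0.04, -0.001 m is -0.02.

```bash
echo '{"aperture":[0.03,0.015,0,0,0],"tx":[-0.04,0,0,0,0],"ty":[-0.02,0,0,0,0],"tz":[0,0,0,0,0],"wx":[0,0,0,0,0],"wy":[0,0,0,0,0],"wz":[0,0,0,0,0]}' | python3 steer.py
echo '{"aperture":[0,0,0],"tx":[0,0,0],"ty":[0,0,0],"tz":[0,0,0],"wx":[0,0,0],"wy":[0,0,0],"wz":[0,0,0]}' | python3 steer.py
python3 -c "
from h import *
go((.568,.1953,.153),-.055,.698)"
```

```text
time_s: 3.2
tcp_pos: [0.5702, 0.1948, 0.1562]
tcp_rot: [3.141, 0.701, 3.088]
wrist_force: [-4.0, -0.7, 5.4]
opening: 0.0056
gripper_force: 59.6
time_s: 3.5
tcp_pos: [0.5704, 0.1948, 0.1562]
tcp_rot: [3.14, 0.701, 3.088]
wrist_force: [-4.3, 0.7, 6.2]
opening: 0.005
gripper_force: 59.8
t 3.5 tcp [0.5704 0.1948 0.1562] F [-4.3  0.7  6.2] open 0.005 grip 59.8 q [ 0.29  0.12  2.03 -0.61  0.39 -0.72]
d now-axes [0.0039 0.0004 0.0009] d target-axes [0.0039 0.0004 0.0009] rot [0.002 0.003 0.001]
```

Gripped (60 N). Lifting 90 mm straight up.

To row units: -0.023 m is -0.46, -0.0193 m is -0.386.

```bash
echo '{"aperture":[0,0,0,0,0],"tx":[-0.13,-0.258,-0.386,-0.386,0],"ty":[0,0,0,0,0],"tz":[-0.154,-0.306,-0.46,-0.46,0],"wx":[0,0,0,0,0],"wy":[0,0,0,0,0],"wz":[0,0,0,0,0]}' | python3 steer.py
echo '{"aperture":[0,0],"tx":[0,0],"ty":[0,0],"tz":[0,0],"wx":[0,0],"wy":[0,0],"wz":[0,0]}' | python3 steer.py
python3 - <<'E'
from h import *
go((.5,0,.24),-.228,.698)
for n in("scene","top"):cv2.imwrite(f"pics/lift_{n}.png",eyes.camera(n)[:,:,::-1])
s=cv2.imread("pics/lift_scene.png");t=cv2.imread("pics/lift_top.png")
f=lambda im,x,y,w,h,k:cv2.resize(im[y:y+h,x:x+w],None,fx=k,fy=k,interpolation=cv2.INTER_CUBIC)
cv2.imwrite("pics/lift.png",np.hstack([f(s,225,100,95,120,4),f(t,190,150,95,120,4)]))
E
```

```text
time_s: 4.0
tcp_pos: [0.5723, 0.1952, 0.2502]
tcp_rot: [3.137, 0.708, 3.086]
wrist_force: [1.6, -0.3, -2.7]
opening: 0.0052
gripper_force: 59.2
time_s: 4.2
tcp_pos: [0.5678, 0.1936, 0.2411]
tcp_rot: [-3.139, 0.693, 3.089]
wrist_force: [0.1, 0.8, -3.7]
opening: 0.0052
gripper_force: 59.2
t 4.2 tcp [0.5678 0.1936 0.2411] F [ 0.1  0.8 -3.7] open 0.0052 grip 59.2 q [ 0.29 -0.02  1.96 -0.41  0.58 -0.95]
d now-axes [ 0.0451 -0.197  -0.0354] d target-axes [ 0.0178 -0.2039 -0.0135] rot [ 0.11  -0.005  0.135]
```

View pics/lift.png

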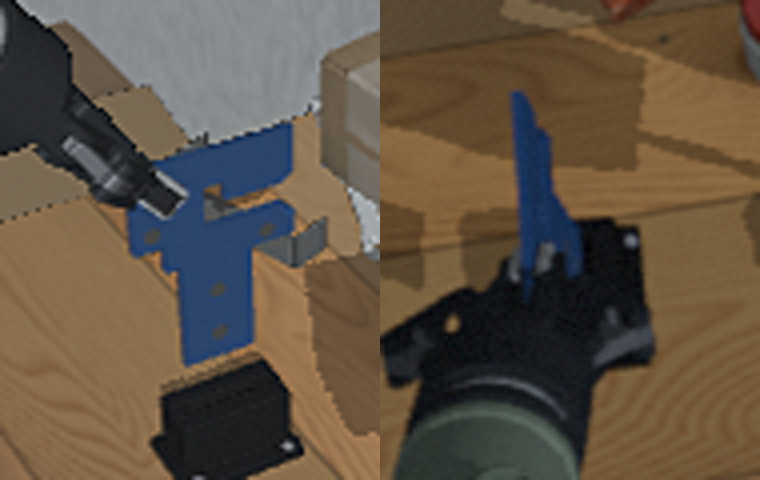

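Plate is out of the rack and the strap is fully visible. In the scene crop, strap bottom corners are at (182,367) and (254,345), the head top-right corner is at (293,122) and the notch is at (203-220,186). I'll measure the plate's pose in the tool frame from these corners.

```bash
cat >> h.py <<'E'
def fitplate(pts,off=(225,100),k=4,st=None,ys=-.003):
    "pts: [(crop u,v, plate x,z)] on the -y face; gives plate pose relative to tcp in (fwd,up) of the tool's vertical plane"
    s=st or r.get_state();R=Rot.from_euler("xyz",s["tcp_rot"]).as_matrix();p=s["tcp_pos"]
    y=R[:,1];up=np.array([0,0,1.]);up-=y*(up@y);up/=np.linalg.norm(up);f=np.cross(y,up)
    A=[];B=[]
    for u,v,X,Z in pts:
        o,d=ray("scene",((u+.5)/k-.5+off[0],(v+.5)/k-.5+off[1]));q=o+d*(((p+ys*y-o)@y)/(d@y))-p
        A.append([q@f,q@up]);B.append([X,Z])
    A=np.array(A);B=np.array(B)/1000;a0=A-A.mean(0);b0=B-B.mean(0)
    th=np.arctan2((b0[:,0]*a0[:,1]-b0[:,1]*a0[:,0]).sum(),(b0*a0).sum());M=np.array([[np.cos(th),-np.sin(th)],[np.sin(th),np.cos(th)]])
    t=A.mean(0)-M@B.mean(0);print("lean(up+) ",th.round(3),"tcp in plate",(-M.T@t).round(4),"res mm",((A-B@M.T-t)*1e3).round(1).tolist(),"f",f.round(3))
    return th,t,M,f,up
E
python3 - <<'E'
from h import *
pts=[(182,367,-25,0),(254,345,25,0),(293,122,55,160),(253,248,25,80),(293,230,55,80),(203,190,-7,135),(220,184,7,135),(205,220,-7,105),(131,258,-55,100)]
fitplate(pts)
s=r.get_state();print(s["tcp_rot"],s["moment"])
E
```

```text
lean(up+)  -0.014 tcp in plate [-0.0375  0.1435] res mm [[-1.6, 0.4], [0.6, -2.5], [0.0, 2.0], [1.4, -2.6], [-0.0, 1.3], [0.7, -2.2], [-1.9, -1.6], [1.3, 5.4], [-0.5, -0.3]] f [ 0.999 -0.054  0.   ]
[-3.13909542  0.69375427  3.08966216] [0.07338049 0.7955599  0.02055812]
```

```bash
python3 -c "
from h import *
go((.44,0,.24),-.055,.698)"
```

```text
t 4.3 tcp [0.5682 0.1938 0.2414] F [-0.4 -0.3 -3.1] open 0.0054 grip 59.2 q [ 0.29 -0.02  1.96 -0.41  0.58 -0.95]
d now-axes [ 0.0916 -0.2004 -0.0739] d target-axes [ 0.0908 -0.2005 -0.0743] rot [-0.001 -0.004  0.002]
```

To row units: -0.03 m is -0.6, -0.02 m is -0.4.

```bash
echo '{"aperture":[0,0,0,0,0],"tx":[0.18,0.274,0.274,0.274,0.274],"ty":[-0.4,-0.6,-0.6,-0.6,-0.6],"tz":[-0.148,-0.222,-0.222,-0.222,-0.222],"wx":[0,0,0,0,0],"wy":[0,0,0,0,0],"wz":[0,0,0,0,0]}' | python3 steer.py
echo '{"aperture":[0,0,0,0,0],"tx":[0.274,0.274,0,0,0],"ty":[-0.6,-0.6,0,0,0],"tz":[-0.222,-0.222,0,0,0],"wx":[0,0,0.0118,0.0118,0.0115],"wy":[0,0,-0.0006,-0.0006,-0.0006],"wz":[0,0,0.0143,0.0143,0.0143]}' | python3 steer.py
echo '{"aperture":[0],"tx":[0],"ty":[0],"tz":[0],"wx":[0],"wy":[0],"wz":[0]}' | python3 steer.py
python3 -c "
from h import *
go((.4183,-.1626,.231),-.228,.698)"
```

```text
time_s: 4.8
tcp_pos: [0.4785, 0.0584, 0.2412]
tcp_rot: [-3.14, 0.696, 3.091]
wrist_force: [-0.5, -1.3, -2.7]
opening: 0.0054
gripper_force: 59.5
time_s: 5.3
tcp_pos: [0.4408, -0.0006, 0.2412]
tcp_rot: [3.138, 0.703, 2.906]
wrist_force: [0.4, -1.0, -4.4]
opening: 0.0049
gripper_force: 59.7
time_s: 5.4
tcp_pos: [0.4411, 0.0014, 0.2411]
tcp_rot: [3.139, 0.702, 2.914]
wrist_force: [0.1, 0.5, -2.6]
opening: 0.005
gripper_force: 59.7
t 5.4 tcp [0.4411 0.0014 0.2411] F [ 0.1  0.5 -2.6] open 0.005 grip 59.7 q [-0.17 -0.5   2.32 -0.06  0.62 -1.48]
d now-axes [-0.0048 -0.1649  0.0168] d target-axes [-0.0049 -0.1649  0.0173] rot [0.003 0.004 0.   ]
```

To row units: -0.03 m is -0.6, -0.02 m is -0.4.

```bash
echo '{"aperture":[0,0,0,0,0],"tx":[-0.02,-0.02,-0.02,-0.02,-0.02],"ty":[-0.4,-0.6,-0.6,-0.6,-0.6],"tz":[0.04,0.06,0.08,0.08,0.08],"wx":[0,0,0,0,0],"wy":[0,0,0,0,0],"wz":[0,0,0,0,0]}' | python3 steer.py
echo '{"aperture":[0,0,0,0],"tx":[0,0,0,0],"ty":[-0.34,-0.12,0,0],"tz":[0,0,0,0],"wx":[0,0,0,0],"wy":[0,0,0,0],"wz":[0,0,0,0]}' | python3 steer.py
python3 - <<'E'
from h import *
go((.4183,-.1626,.231),-.228,.698)
for n in("scene","top"):cv2.imwrite(f"pics/pin_{n}.png",eyes.camera(n)[:,:,::-1])
s=cv2.imread("pics/pin_scene.png");t=cv2.imread("pics/pin_top.png")
f=lambda im,x,y,w,h,k:cv2.resize(im[y:y+h,x:x+w],None,fx=k,fy=k,interpolation=cv2.INTER_CUBIC)
cv2.imwrite("pics/pin.png",np.hstack([f(s,260,210,110,120,4),f(t,370,170,80,120,4)]))
E
```

```text
time_s: 5.9
tcp_pos: [0.4244, -0.1397, 0.2321]
tcp_rot: [3.139, 0.705, 2.915]
wrist_force: [0.5, 0.1, -3.5]
opening: 0.0048
gripper_force: 59.9
time_s: 6.3
tcp_pos: [0.4196, -0.1603, 0.2321]
tcp_rot: [3.137, 0.704, 2.913]
wrist_force: [0.3, 0.2, -3.0]
opening: 0.005
gripper_force: 60.0
t 6.3 tcp [ 0.4196 -0.1603  0.2321] F [ 0.3  0.2 -3. ] open 0.005 grip 60.0 q [-0.81 -0.48  2.33  0.55  0.75 -2.46]
d now-axes [ 0.0013 -0.0025  0.0003] d target-axes [ 0.0013 -0.0025  0.0003] rot [ 0.004  0.006 -0.001]
```

View pics/pin.png

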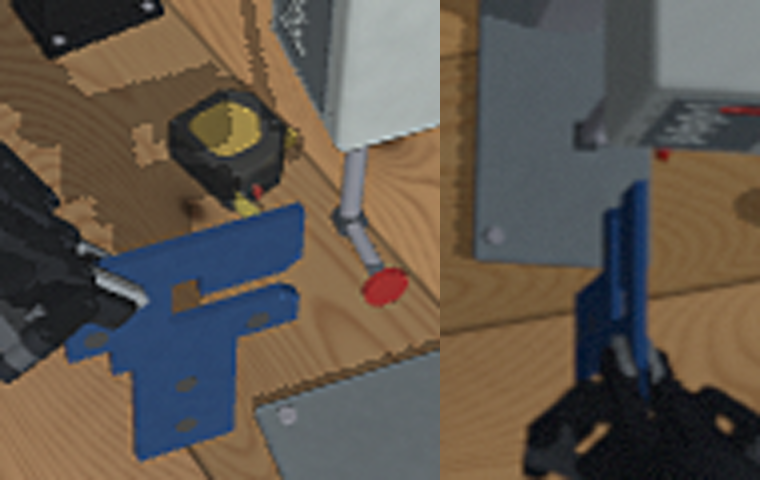

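The plate is ahead of the pin. In the scene crop the head top-right corner is at (302,206), strap bottom at (138,460)/(234,430), and the pin runs from (348,218) to the disc at (385,287). In the top view the plate is in line with the gap between rod and disc. I'll refit the plate and check the pin.

Run:
```python
from h import *
off=(260,210)
pts=[(138,460,-25,0),(234,430,25,0),(302,206,55,160),(235,338,25,80),(297,318,55,80),(172,290,-7,135),(199,280,7,135),(66,362,-55,100)]
th,t,M,f,up=fitplate(pts,off)
p=r.get_state()["tcp_pos"]
# pin model check
yaw=-.228;sy=np.array([-np.sin(yaw),np.cos(yaw),0]);sx=np.array([np.cos(yaw),np.sin(yaw),0]);P=np.array([.543,-.1915,.2])
for n,y in(("rodfoot",.022),("mid",0),("inner",-.016),("disc out",-.020)):
    q=(proj("scene",P+sy*y)-off+.5)*4-.5;print(n,q.round(0))
# pin in the plate plane
print("y_s of tcp",((p-P)@sy).round(4))
q=P+sy*((p-P)@sy)-p;print("pin in plate (model)",(M.T@(np.array([q@f,q@up])-t)).round(4))
# pin line measured in the image: mid pixel on the plane y_s=0
for uv in((347,217),(385,287)):
    print("z=.2:",onz("scene",((uv[0]+.5)/4-.5+off[0],(uv[1]+.5)/4-.5+off[1]),.2))
```

```text
lean(up+)  0.011 tcp in plate [-0.0372  0.1441] res mm [[0.1, 1.8], [-0.1, 0.2], [-0.7, 3.2], [-0.6, -0.6], [0.3, -0.3], [1.4, -3.8], [-0.1, -2.5], [-0.4, 2.0]] f [ 0.975 -0.223  0.   ]
rodfoot [350. 222.]
mid [369. 258.]
inner [383. 285.]
disc out [387. 292.]
y_s of tcp 0.0029
pin in plate (model) [0.0896 0.1104]
z=.2: [ 0.54854134 -0.16710631  0.2       ]
z=.2: [ 0.53927869 -0.20837203  0.2       ]
```

The pin in plate coordinates is about (90, 111–113) mm, within the channel's 109..117. Advancing 75 mm along the slot in gentle rows.

To row units: -0.0114 m is -0.228, 0.0097 m is 0.194.

```bash
echo '{"aperture":[0,0,0,0,0],"tx":[-0.152,-0.228,-0.228,-0.152,0],"ty":[0,0,0,0,0],"tz":[0.13,0.194,0.194,0.13,0],"wx":[0,0,0,0,0],"wy":[0,0,0,0,0],"wz":[0,0,0,0,0]}' | python3 steer.py
python3 -c "
from h import *
go((.4929,-.1771,.2311),-.228,.698)"
```

```text
time_s: 6.9
tcp_pos: [0.4695, -0.1717, 0.2329]
tcp_rot: [3.137, 0.705, 2.914]
wrist_force: [-0.5, -0.3, -2.1]
opening: 0.0051
gripper_force: 60.0
t 6.9 tcp [ 0.4695 -0.1717  0.2329] F [-0.5 -0.3 -2.1] open 0.0051 grip 60.0 q [-0.71 -0.32  2.23  0.53  0.65 -2.39]
d now-axes [-0.0171 -0.0001  0.0169] d target-axes [-0.0173  0.      0.0168] rot [0.005 0.007 0.001]
```

To row units: -0.0057 m is -0.114, 0.0056 m is 0.112.

```bash
echo '{"aperture":[0,0,0,0,0],"tx":[-0.114,-0.114,-0.114,0,0],"ty":[0,0,0,0,0],"tz":[0.112,0.112,0.112,0,0],"wx":[0,0,0,0,0],"wy":[0,0,0,0,0],"wz":[0,0,0,0,0]}' | python3 steer.py
python3 - <<'E'
from h import *
go((.543-.038*.974,-.1915+.038*.226,.2311),-.228,.698)
for n in("scene","top"):cv2.imwrite(f"pics/in_{n}.png",eyes.camera(n)[:,:,::-1])
s=cv2.imread("pics/in_scene.png")
f=lambda im,x,y,w,h,k:cv2.resize(im[y:y+h,x:x+w],None,fx=k,fy=k,interpolation=cv2.INTER_CUBIC)
cv2.imwrite("pics/in.png",f(s,280,220,110,95,6))
E
```

```text
time_s: 7.4
tcp_pos: [0.4917, -0.1778, 0.2307]
tcp_rot: [3.137, 0.705, 2.912]
wrist_force: [0.1, 0.4, -3.5]
opening: 0.0054
gripper_force: 60.0
t 7.4 tcp [ 0.4917 -0.1778  0.2307] F [ 0.1  0.4 -3.5] open 0.0054 grip 60.0 q [-0.68 -0.25  2.18  0.52  0.62 -2.36]
d now-axes [-0.0117 -0.0018  0.0094] d target-axes [-0.0118 -0.0018  0.0094] rot [ 0.003  0.007 -0.001]
```

View pics/in.png

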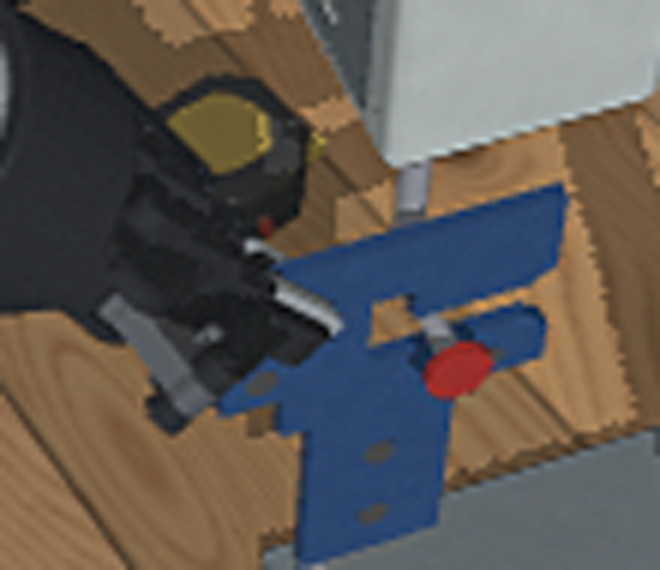

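The pin is in the channel and shows at about (438,325) in the crop, the disc is at (458,370), and the notch spans (372–410, 300–345). The tape measure is untouched. I'll compute the remaining distance.

Run:
```python
from h import *
off=(280,220)
pts=[(297,566,-25,0),(437,523,25,0),(567,184,55,160),(452,397,25,80),(544,357,55,80),(216,411,-55,100),(372,308,-7,135),(409,296,7,135)]
th,t,M,f,up=fitplate(pts,off,6)
p=r.get_state()["tcp_pos"]
yaw=-.228;sy=np.array([-np.sin(yaw),np.cos(yaw),0]);P=np.array([.543,-.1915,.2])
for n,y in(("rodfoot",.022),("mid",0),("inner",-.016),("disc out",-.020)):
    q=(proj("scene",P+sy*y)-off+.5)*6-.5;print(n,q.round(0))
print("y_s of tcp",((p-P)@sy).round(4))
q=P+sy*((p-P)@sy)-p;print("pin in plate (model)",(M.T@(np.array([q@f,q@up])-t)).round(4))
s=cv2.imread("pics/in_scene.png").astype(int);b,g,rr=s[:,:,0],s[:,:,1],s[:,:,2]
m=(rr>2*g)&(rr>2*b)&(rr>90);yy,xx=np.where(m[270:300,345:375]);print("disc now",((np.array([xx.mean()+345,yy.mean()+270])-off+.5)*6-.5).round(0),len(xx))
```

```text
lean(up+)  0.001 tcp in plate [-0.0374  0.1426] res mm [[0.0, 2.2], [0.7, 0.8], [-1.0, 5.3], [-0.1, -7.2], [1.5, -0.7], [-0.4, 4.0], [0.6, -2.5], [-1.4, -1.9]] f [ 0.974 -0.225  0.   ]
rodfoot [405. 273.]
mid [434. 327.]
inner [455. 368.]
disc out [461. 378.]
y_s of tcp 0.0018
pin in plate (model) [0.0159 0.1119]
disc now [458. 370.] 78
```

Units first: shifts go in shares of 50 mm and turns go in shares of 180 degrees. So -0.0039 m is -0.078, 0.0033 m is 0.066.

```bash
echo '{"aperture":[0,0,0,0,0],"tx":[-0.078,-0.078,-0.078,0,0],"ty":[0,0,0,0,0],"tz":[0.066,0.066,0.066,0,0],"wx":[0,0,0,0,0],"wy":[0,0,0,0,0],"wz":[0,0,0,0,0]}' | python3 steer.py
python3 - <<'E'
from h import *
go((.543-.038*.974,-.1915+.038*.226,.2311),-.228,.698)
cv2.imwrite("pics/in2_scene.png",eyes.camera("scene")[:,:,::-1])
s=cv2.imread("pics/in2_scene.png")
cv2.imwrite("pics/in2.png",cv2.resize(s[240:310,310:385],None,fx=8,fy=8,interpolation=cv2.INTER_CUBIC))
E
```

```text
time_s: 8.0
tcp_pos: [0.5068, -0.1812, 0.2309]
tcp_rot: [3.137, 0.705, 2.912]
wrist_force: [-0.1, -0.8, -3.8]
opening: 0.0051
gripper_force: 60.0
t 8.0 tcp [ 0.5068 -0.1812  0.2309] F [-0.1 -0.8 -3.8] open 0.0051 grip 60.0 q [-0.66 -0.21  2.15  0.51  0.6  -2.34]
d now-axes [ 0.0001 -0.0018 -0.0005] d target-axes [ 0.0001 -0.0019 -0.0004] rot [ 0.003  0.007 -0.001]
```

View pics/in2.png

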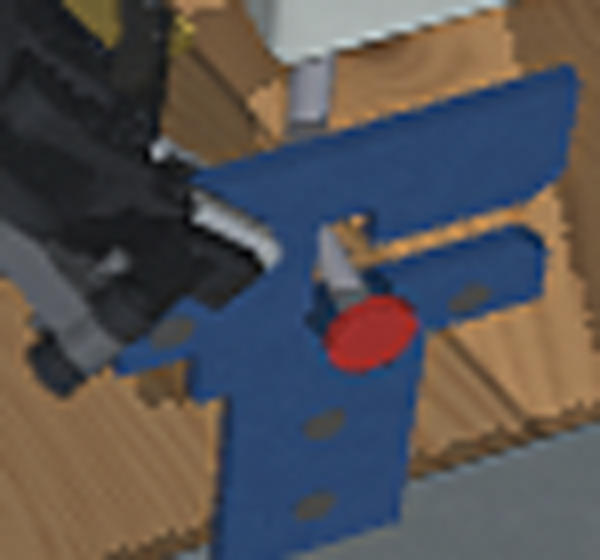

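The pin now lies below the notch, at about (339,270) against the notch centre at about (342,268), within 1 mm. Lowering the plate, first to just before contact.

To row units: 0.003 m is 0.06, 0.0026 m is 0.052.

```bash
echo '{"aperture":[0,0,0,0,0],"tx":[0.06,0.052,0.052,0.052,0],"ty":[0,0,0,0,0],"tz":[0.054,0.06,0.06,0.06,0],"wx":[0,0,0,0,0],"wy":[0,0,0,0,0],"wz":[0,0,0,0,0]}' | python3 steer.py
echo '{"aperture":[0,0,0,0,0],"tx":[0.026,0.026,0.026,0.026,0],"ty":[0,0,0,0,0],"tz":[0.03,0.03,0.03,0.03,0],"wx":[0,0,0,0,0],"wy":[0,0,0,0,0],"wz":[0,0,0,0,0]}' | python3 steer.py
echo '{"aperture":[0,0,0,0,0],"tx":[0.026,0.026,0.026,0,0],"ty":[0,0,0,0,0],"tz":[0.03,0.03,0.03,0,0],"wx":[0,0,0,0,0],"wy":[0,0,0,0,0],"wz":[0,0,0,0,0]}' | python3 steer.py
python3 - <<'E'
from h import *
F=[]
go((.543-.038*.974,-.1915+.038*.226,.2),-.228,.698)
s=eyes.camera("scene")[:,:,::-1];cv2.imwrite("pics/dn_scene.png",s)
s=s.astype(int);b,g,rr=s[:,:,0],s[:,:,1],s[:,:,2]
m=(rr>2*g)&(rr>2*b)&(rr>90);yy,xx=np.where(m[265:310,340:380]);print("disc",xx.mean()+340,yy.mean()+265,len(xx))
E
```

```text
time_s: 8.55
tcp_pos: [0.5057, -0.1809, 0.2141]
tcp_rot: [3.137, 0.704, 2.911]
wrist_force: [-0.2, -0.0, -2.2]
opening: 0.0056
gripper_force: 60.1
time_s: 9.05
tcp_pos: [0.5061, -0.1812, 0.2072]
tcp_rot: [3.137, 0.706, 2.911]
wrist_force: [-0.1, -1.3, -1.9]
opening: 0.0051
gripper_force: 60.1
time_s: 9.55
tcp_pos: [0.5061, -0.1812, 0.2014]
tcp_rot: [3.138, 0.706, 2.912]
wrist_force: [0.9, -0.3, -0.2]
opening: 0.0054
gripper_force: 60.3
t 9.55 tcp [ 0.5061 -0.1812  0.2014] F [ 0.9 -0.3 -0.2] open 0.0054 grip 60.3 q [-0.66 -0.16  2.18  0.57  0.53 -2.42]
d now-axes [ 0.0007 -0.0017  0.0012] d target-axes [ 0.0007 -0.0017  0.0012] rot [ 0.003  0.008 -0.001]
disc 355.2083333333333 285.5138888888889 72
```

The scale has started to sink (disc down 4.2 px, about 11 mm) and the wrist is unloading. Continuing in small steps.

To row units: 0.0014 m is 0.028, 0.0011 m is 0.022.

```bash
echo '{"aperture":[0,0,0,0],"tx":[0.022,0.022,0,0],"ty":[0,0,0,0],"tz":[0.028,0.028,0,0],"wx":[0,0,0,0],"wy":[0,0,0,0],"wz":[0,0,0,0]}' | python3 steer.py
for i in 1 2 3; do echo '{"aperture":[0],"tx":[0],"ty":[0],"tz":[0],"wx":[0],"wy":[0],"wz":[0]}' | python3 steer.py | grep -E "tcp_pos|wrist"; done
python3 - <<'E'
from h import *
s=eyes.camera("scene")[:,:,::-1];cv2.imwrite("pics/dn2_scene.png",s)
s=s.astype(int);b,g,rr=s[:,:,0],s[:,:,1],s[:,:,2]
m=(rr>2*g)&(rr>2*b)&(rr>90);yy,xx=np.where(m[265:310,340:380]);print("disc",xx.mean()+340,yy.mean()+265,len(xx))
P=np.array([.539,-.210,.2])
for z in(0,.01,.015,.02,.025):print(z,(proj("scene",P-[0,0,z])-proj("scene",P)).round(2))
E
```

```text
time_s: 10.0
tcp_pos: [0.5061, -0.1812, 0.1977]
tcp_rot: [3.138, 0.705, 2.912]
wrist_force: [-0.4, -0.3, 0.6]
opening: 0.0049
gripper_force: 60.3
tcp_pos: [0.5061, -0.1811, 0.1977]
wrist_force: [0.0, -0.6, 0.1]
tcp_pos: [0.5061, -0.1811, 0.1977]
wrist_force: [-0.9, -1.2, 0.3]
tcp_pos: [0.5061, -0.1811, 0.1977]
wrist_force: [-0.0, -1.3, 0.1]
disc 354.98591549295776 286.80281690140845 71
0 [0. 0.]
0.01 [-0.45  3.3 ]
0.015 [-0.67  4.93]
0.02 [-0.88  6.54]
0.025 [-1.1   8.14]
```

Wrist force is about 0 and the pin has sunk about 17 mm, so the scale carries the plate. Releasing.

```bash
echo '{"aperture":[0.01,0.02,0.04,0.04,0.04],"tx":[0,0,0,0,0],"ty":[0,0,0,0,0],"tz":[0,0,0,0,0],"wx":[0,0,0,0,0],"wy":[0,0,0,0,0],"wz":[0,0,0,0,0]}' | python3 steer.py
python3 - <<'E'
from h import *
go((.506,-.181,.198),-.228,.698)
s=eyes.camera("scene")[:,:,::-1];t=eyes.camera("top")[:,:,::-1]
f=lambda im,x,y,w,h,k:cv2.resize(im[y:y+h,x:x+w],None,fx=k,fy=k,interpolation=cv2.INTER_CUBIC)
cv2.imwrite("pics/rel.png",np.hstack([f(s,290,230,100,100,4),f(t,370,165,90,100,4)]))
E
```

```text
time_s: 10.85
tcp_pos: [0.506, -0.1809, 0.1975]
tcp_rot: [3.137, 0.705, 2.912]
wrist_force: [-0.5, -0.7, -0.5]
opening: 0.0401
gripper_force: 0.0
t 10.85 tcp [ 0.506  -0.1809  0.1975] F [-0.5 -0.7 -0.5] open 0.0401 grip 0.0 q [-0.66 -0.15  2.19  0.58  0.52 -2.43]
d now-axes [-0.0003 -0.0001 -0.0004] d target-axes [-0.0003 -0.0001 -0.0004] rot [ 0.003  0.007 -0.001]
```

View pics/rel.png

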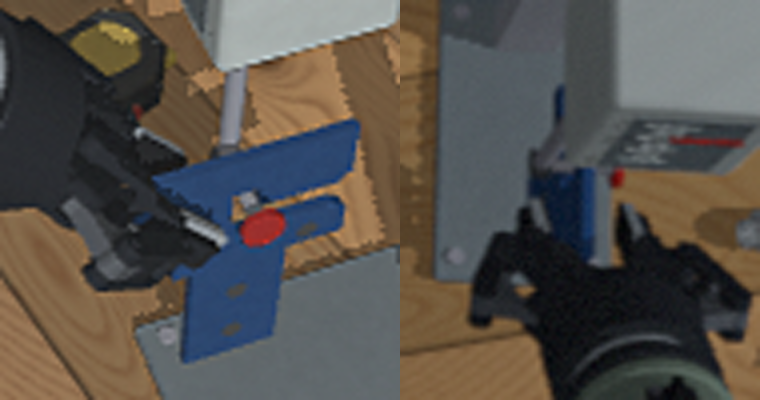

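The plate hangs upright with the pin in the notch (at about (250,200), disc at (262,227)), and the fingers stand clear of it on both sides. Retreating along the tool axis.

To row units: -0.03 m is -0.6, -0.02 m is -0.4.

```bash
echo '{"aperture":[0.04,0.04,0.04,0.04,0.04],"tx":[0,0,0,0,0],"ty":[0,0,0,0,0],"tz":[-0.2,-0.4,-0.6,-0.6,-0.6],"wx":[0,0,0,0,0],"wy":[0,0,0,0,0],"wz":[0,0,0,0,0]}' | python3 steer.py
for i in 1 2 3; do echo '{"aperture":[0.04,0.04,0.04,0.04,0.04],"tx":[0,0,0,0,0],"ty":[0,0,0,0,0],"tz":[0,0,0,0,0],"wx":[0,0,0,0,0],"wy":[0,0,0,0,0],"wz":[0,0,0,0,0]}' | python3 steer.py | grep -E "tcp_pos|wrist"; done
python3 - <<'E'
from h import *
for i in range(3):
    s=eyes.camera("scene")[:,:,::-1];b,g,rr=[s[:,:,k].astype(int) for k in range(3)]
    m=(rr>2*g)&(rr>2*b)&(rr>90);yy,xx=np.where(m[265:310,340:380]);print("disc",xx.mean()+340,yy.mean()+265,len(xx))
cv2.imwrite("pics/end.png",cv2.resize(s[220:320,280:390],None,fx=6,fy=6,interpolation=cv2.INTER_CUBIC))
E
```

```text
time_s: 11.45
tcp_pos: [0.4294, -0.1633, 0.2895]
tcp_rot: [3.137, 0.705, 2.912]
wrist_force: [0.3, -0.1, 0.7]
opening: 0.0398
gripper_force: 0.0
tcp_pos: [0.4302, -0.1634, 0.2874]
wrist_force: [-0.5, -0.2, -0.1]
tcp_pos: [0.4302, -0.1638, 0.289]
wrist_force: [0.5, -0.2, -0.2]
tcp_pos: [0.4302, -0.1638, 0.289]
wrist_force: [0.2, 0.3, 0.0]
disc 355.1756756756757 286.35135135135135 74
disc 355.2191780821918 286.28767123287673 73
disc 355.2191780821918 286.28767123287673 73
```

View pics/end.png

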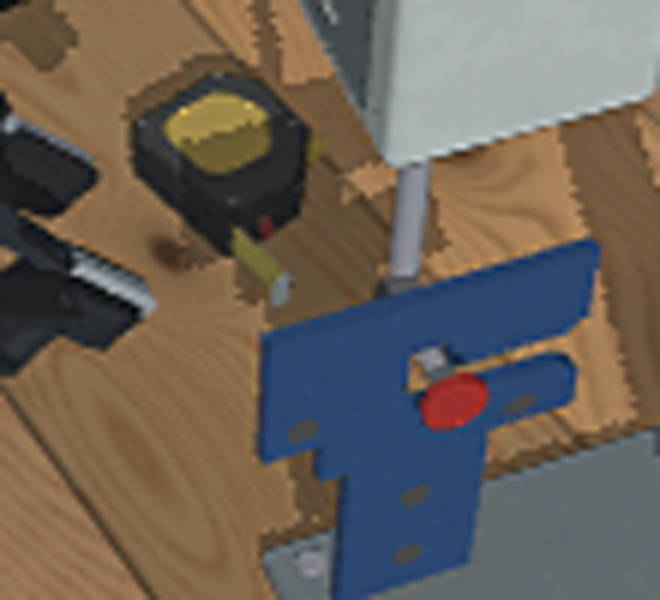

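The plate hangs free and still, with the pin at the top of the notch at about (432,358), the disc at (454,400) and the fingers well clear. Handing in.

```bash
python3 -c "
from workcell import r, eyes
print(r.hand_in())"
```

```text
the job is handed in; nothing more can be done
None
```

The blue plate hangs free and still from the scale pin, which has sunk about 15 mm under its weight; the gripper is clear, the bystanders were left alone, and the job is handed in (no verdict was returned).

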